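# Turn over a cover plate with the bench lifter

## Task

The dark stepped cover plate on the two-level board has been sanded clean and must not be touched by hand: pick up the flat-bladed lifter by its wooden grip, slide the blade along the lower level and under the plate's overhanging near edge, push the plate snug against the step and hold it there a moment with about 5 newtons, then, by feel and never forcing it, lever it up and over the step so that it lies flat, stepped side up, on the cork-faced upper level. Then stand the lifter back on its cork mat, the whole blade on the mat, and leave the other things on the bench undisturbed.

Things in the scene. Friction and masses are not known exactly. Their poses are not given: they have to be found in the camera images.
- board: Fixed plywood board, 310 (x, from -150 to +160) x 180 (y) mm; its height differs from start to start. Origin: mid-width, 30 mm under its top, the lower level. Clamped on it, equally wide and square, is a cork-faced deck, the upper level, 120 (x) x 7 mm: its near face is the step, anywhere from x = 0 to +30 mm, not reported: find it by feel. z up; +x is roughly to the robot's left.
- cover: Loose dark wood plate, 30-55 g: lid 60 (x) x 84 (y) x 4 mm on a centred plug 44 x 68 x 4 mm, so an 8 mm lip overhangs all round with a 4 mm gap below. Origin: centre of the plug's face; z from plug to lid (up at start, down once turned). Starts on the lower level, x within 0.15 rad of the board's, lip 4-55 mm short of the step; pushed, it slides until the lip meets the step.
- lifter: Loose lifter, 110-220 g, standing on its blade on the cork mat. Rigid flat steel blade 120 (x) x 40 (y) x 2 mm; on it an upright wooden grip block 50 (x) x 16 (y) mm up to z = 58 mm, to be held firmly across its 16 mm. Origin: blade underside, below the block's centre; x to the blade's front edge, z up.
- blade_tip (a point): Middle of the lifter blade's front edge, at its underside, 85 mm ahead (+x) of the lifter's origin; axes as the lifter's.
- blade_heel (a point): Middle of the lifter blade's rear edge, at its underside, 35 mm behind the lifter's origin; axes as the lifter's.
- mat: Fixed cork mat, 180 (x) x 120 (y) x 4 mm thick, the lifter's place. Origin: centre of its underside, on the bench; its top is at z = +4 mm.
- sander: Cork sanding block 100 x 55 x 26 mm, loose; leave alone. Origin: centre of underside.
- glue: Yellow glue bottle, 48 mm across, 85 mm high, loose; leave alone. Origin: centre of underside.
- plane: Small steel block plane 120 x 45 x 50 mm, loose; leave alone. Origin: centre of underside.
- offcut: Pale wood offcut 110 x 50 x 20 mm, loose; leave alone. Origin: centre of underside.
- bridge: Dark guitar bridge bar 150 x 30 x 12 mm, loose; leave alone. Origin: centre of underside.
- spare: Plain pale plate 70 x 70 x 5 mm without a step, loose; leave alone. Origin: centre of underside.
- chisel: Wood-handled hand tool about 200 mm long, lying, loose; leave alone.
Not all that is in view belongs to the job. Leave any orange or turquoise look-alike of the mat alone.

How it is judged:
By the outcome, as a careful person would: the job done as asked, in the order asked, and still so for the second after the job is handed in, with the robot touching nothing.
It also fails if it takes over 72 s, if anything falls off the work surface, if the arm or the gripper's body presses on something with over 40 N, if the wrist force passes 120 N, or if a joint passes its speed limit or range.

## Robot

A 6-joint arm with a two-finger parallel gripper is mounted at the origin on the work surface. World frame = base frame: x ahead of the robot, y to its left, z up, the work surface at z = 0. Lengths are in m, angles in rad, forces in N, time in s.
With the tool pointing down it reaches from about 0.375 to 0.975 m from the base axis. Payload 3.8 kg.
Tool frame: the origin (TCP) lies midway between the tips of the shut fingers; the grasp point (between the pads) lies 19 mm behind it; z points along the fingers, y is the line along which they close (so a half turn about z gives the same grasp; the last joint's range is limited). The gripper opens to 85 mm and grips with 20 to 120 N. Pads are 22 mm wide; open, the fingers measure 114 mm over their backs; the gripper's body (76 mm by 85 mm) begins 54 mm behind the grasp point. The pads swing forward as they close: fully open they stand 13 mm farther back than shut.
Start: joints at [1.242, 0.264, 1.604, -0, 1.274, -0.037], TCP at [0.194, 0.646, 0.231] pointing down, gripper open.
Joint ranges: [-2.63, 2.63], [-0.94, 2.18], [0.31, 2.57], [-1.31, 4.45], [0, 2.66], [-2.55, 2.55]. Speed limits (rad/s): [2.57, 2.57, 3.14, 3.14, 3.14, 3.14].

## Interface

Orientations are given as a rotation vector (axis times angle).
In Python, from workcell import read_state, vision, ticket gives the robot as it stands. The module is installed in compiled form; this text tells all that it offers.
- The arm moves only by the tool jog_arm, never from a script. Its arguments are lists of equal length, an entry for each row: "turn": the turn, a rotation vector about the tool's x, y, z in rad, a list of three; "delta_pos": the shift along the tool's x, y, z in m, a list of three; "gripper": the finger opening in m, from 0 to 0.0854. In form: {"turn": [[rx, ry, rz], ...], "delta_pos": [[dx, dy, dz], ...], "gripper": [gripper, ...]}. A call has 1 to 20 rows; each row shifts and turns the commanded pose from where the row before left it, along the tool's axes as they then stand; what a row does not reach is not made up. A row lasts 1/12 s, in which the tool goes at most 41.7 mm and 7.16 degrees, less where a joint would pass 70% of its speed; a pose out of reach is approached as far as the arm can. A call with a gripper value outside its range is refused whole. The fingers move at their own pace and stop on an object; "grip_force" is the grip in N (left out, the last holds). Time passes only in rows, so rows that do not move let the fingers close. It gives the time, the measured TCP pose, the force, the opening and the grip force at its end, in the units of the state.
- read_state(): the state, without advancing time (a new reading comes with each control period).
- vision.read_camera(name): name is "scene" or "side" or "wrist"; returns the picture (384x512x3 uint8, red, green, blue); there is no depth.
- vision.calibration(name): a dict with "vfov" (degrees; the focal length in pixels is half the picture's height over the tangent of half this angle, whatever the lens; pixels are square), "cx", "cy" (the principal point, pixels), "dist" ([k1, k2, p1, p2, k3] as OpenCV has them; the pictures are not rectified), "R" (3x3) and "t" (3): a world point X has camera coordinates R X + t; the wrist camera has in their place "mount" (4x4, takes a point from camera to tool coordinates, whose origin is the TCP and whose axes are the flange's). Camera axes: x right, y down, z forward; pixel columns grow to the right and rows downward; lengths in m; the calibration is good to about 2 mm. A picture is of the moment at which its call begins: read the wrist's pose just before it. calibration takes no time and is no camera call.
- ticket.finish_job(): hands the job in; it is judged then, once.
The state is a dict: "time": time; "q": joint angles; "joint_vel": joint speeds; "joint_torque": joint torques, N m; "tool_pos": TCP position; "tcp_rot": TCP orientation; "wrist_force": force on the tool from outside, world axes, zero at the start; "torque": the same for the moment, N m; "width": opening from 0.0 (shut) to 1.0 (fully open); "grip_force": force on a finger pad.
Only numpy, scipy, OpenCV 4.12 (cv2) and the standard library are available. Lean on these libraries where they do the work, as an engineer would, in place of code of your own. Each camera call takes 0.05 s, during which the arm holds its last target. There are 200 camera calls.

## Working session

There is one attempt and no reset: what is moved stays moved. The work goes in short steps, Python scripts to look and compute and a tool call to move; the robot and the scene stay as the last step left them, time stands still between calls to the robot, and variables do not carry over. Pictures are saved under pics/ and viewed, at most 10 in all, crops included, and the job is handed in when it is done.

Besides the shell and the picture viewer there is one more tool, called as a command line: name --argument value ..., lists and objects as JSON in quotes. jog_arm: Moves the arm, as the interface text tells. Its arguments: {"type":"object","properties":{"turn":{"type":"array","items":{"type":"array","items":{"type":"number"}}},"delta_pos":{"type":"array","items":{"type":"array","items":{"type":"number"}}},"gripper":{"type":"array","items":{"type":"number"}},"grip_force":{"type":"number"}},"required":["turn","delta_pos","gripper"]}

```bash
mkdir -p pics
cat > h.py <<'E'
import numpy as np, cv2
from scipy.spatial.transform import Rotation as Ro
from workcell import read_state, vision, ticket
def cam(n):
    s=read_state(); im=vision.read_camera(n); c=vision.calibration(n)
    f=192/np.tan(np.radians(c['vfov'])/2)
    K=np.array([[f,0,c['cx']],[0,f,c['cy']],[0,0,1]])
    if 'mount' in c:
        M=np.array(c['mount']); T=np.eye(4);T[:3,:3]=Ro.from_rotvec(s['tcp_rot']).as_matrix();T[:3,3]=s['tool_pos']
        W=np.linalg.inv(T@M); R,t=W[:3,:3],W[:3,3]
    else: R,t=np.array(c['R']),np.array(c['t'])
    return im,(K,np.array(c['dist'],float),R,t)
def plane(p,C,z):
    K,d,R,t=C
    u=cv2.undistortPointsIter(np.array(p,float).reshape(-1,1,2),K,d,None,None,(3,100,1e-9)).reshape(-1,2)
    r=np.c_[u,np.ones(len(u))]@R; o=-R.T@t
    return o+r*((z-o[2])/r[:,2])[:,None]
def proj(X,C):
    K,d,R,t=C
    return cv2.projectPoints(np.array(X,float).reshape(-1,3),cv2.Rodrigues(R)[0],t,K,d)[0].reshape(-1,2)
def save(n,im): cv2.imwrite('pics/'+n+'.png',cv2.cvtColor(im,cv2.COLOR_RGB2BGR))
E
python3 - <<'E'
from h import *
import pickle
D={}
for n in('scene','side','wrist'):
    D[n]=cam(n)
    C=D[n][1]; print(n,C[0][0,0],-C[2].T@C[3],C[2][2],C[1])
pickle.dump(D,open('d0.pkl','wb'))
sc=lambda i:i
save('a',cv2.resize(np.vstack([D['scene'][0],]),(800,600)))
save('b',cv2.resize(D['side'][0],(800,600)))
s=read_state();print(s)
E
```

```text
scene 486.7852102414194 [1.35026786 0.44988095 1.22878271] [-0.51491514 -0.38456414 -0.76614152] [-0.19972812  0.          0.          0.          0.        ]
side 419.80009397308373 [-0.09630441 -0.7755106   1.15435227] [ 0.46914163  0.43155319 -0.77049853] [-0.00982437  0.          0.          0.          0.        ]
wrist 311.2060082755397 [0.12669802 0.66607396 0.37248268] [ 0.26508837 -0.08192249 -0.96073767] [0.01301256 0.         0.         0.         0.        ]
{'time': 0.15, 'q': array([ 1.24212826e+00,  2.64607342e-01,  1.60509031e+00,  3.94052000e-05,
        1.27369820e+00, -3.69067719e-02]), 'joint_vel': array([-0.00136704, -0.0034387 , -0.00592625, -0.00175699, -0.00145071,
       -0.00182901]), 'joint_torque': array([ 6.86867115e-04, -5.15901017e+01, -3.67961884e+01, -1.69472341e-04,
        7.86128745e-03, -4.99062116e-05]), 'tool_pos': array([0.19396281, 0.64592588, 0.23021346]), 'tcp_rot': array([-4.56638558e-01, -3.10785873e+00,  2.77420487e-03]), 'wrist_force': array([0.50237287, 0.15304599, 0.64734781]), 'torque': array([-0.01056637,  0.04098112,  0.06869051]), 'grip_force': 0.0, 'width': 0.9995188840798827}
```

View pics/a.png

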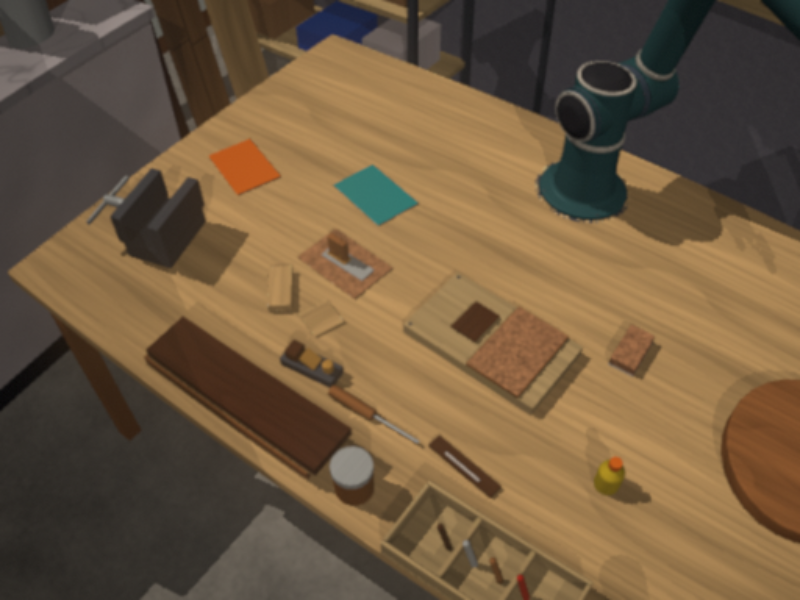

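View pics/b.png

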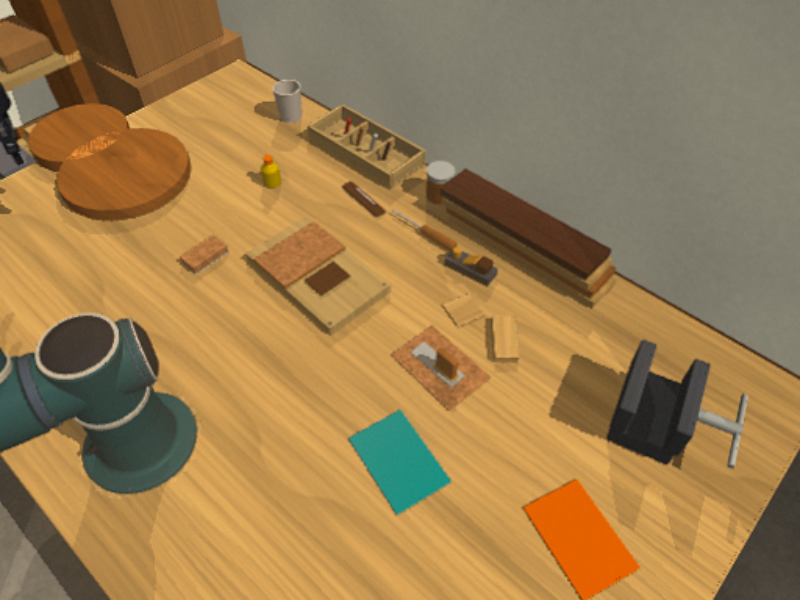

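The scene view (800 px) shows the board around (490,340) with the dark cover at (475,322). The cork mat with the lifter is at (345,262), and the turquoise (375,193) and orange (245,165) patches are decoys. The side view agrees: the cover is at (327,278) and the mat and lifter at (440,365).

Run:
```python
from h import *
import pickle
D=pickle.load(open('d0.pkl','rb'))
k=512/800
S=lambda p:(np.array(p,float)+.5)*k-.5
def tri(a,b):
    C1,C2=D['scene'][1],D['side'][1]
    P=[]
    for p,C in((a,C1),(b,C2)):
        u=cv2.undistortPointsIter(S([p]).reshape(-1,1,2),C[0],C[1],None,None,(3,100,1e-9)).reshape(2,1)
        P.append((np.c_[C[2],C[3]],u))
    X=cv2.triangulatePoints(P[0][0],P[1][0],P[0][1],P[1][1]).ravel();return X[:3]/X[3]
print('board cor',tri((458,274),(330,328)),tri((405,325),(389,289)), tri((583,350),(248,256)))
print('grip top',tri((338,234),(447,350)))
m1=plane(S([(345,230),(391,267),(358,296),(300,255)]),D['scene'][1],.004);m2=plane(S([(392,355),(432,327),(489,378),(452,408)]),D['side'][1],.004)
print(m1,m1.mean(0),m2,m2.mean(0))
print('blade tip', plane(S([(368,271)]),D['scene'][1],.005),'grip base', plane(S([(337,256)]),D['scene'][1],.005))
for nm,pts in dict(spare=[(325,320)],off=[(281,283)],plane=[(311,362)],sander=[(632,345)],cover=[(475,322)]).items(): print(nm,plane(S(pts),D['scene'][1],.03)[0])
for n in('scene','side'): 
    im=D[n][0]
i1=D['scene'][0][130:210,170:390];i2=D['side'][0][120:280,140:340]
save('c',np.vstack([cv2.resize(i1,(800,291),interpolation=cv2.INTER_CUBIC),cv2.resize(D['wrist'][0],(412,309))[:, :].repeat(1,1) if 0 else np.hstack([cv2.resize(D['wrist'][0],(410,308)),cv2.resize(i2,(390,308))])]))
```

```text
board cor [ 0.4260639  -0.08754109  0.02480596] [ 0.59659765 -0.10244868  0.01767926] [0.44566775 0.21923048 0.01668044]
grip top [ 0.51990802 -0.33293701  0.07902748]
[[ 0.44590665 -0.37804355  0.004     ]
 [ 0.47653818 -0.22565693  0.004     ]
 [ 0.58260314 -0.23359584  0.004     ]
 [ 0.56404664 -0.41114154  0.004     ]] [ 0.51727365 -0.31210946  0.004     ] [[ 0.47523252 -0.22492652  0.004     ]
 [ 0.58879873 -0.23922708  0.004     ]
 [ 0.56799261 -0.41228075  0.004     ]
 [ 0.46202223 -0.40079357  0.004     ]] [ 0.52351152 -0.31930698  0.004     ]
blade tip [[ 0.51530786 -0.25871142  0.005     ]] grip base [[ 0.51971547 -0.34139643  0.005     ]]
spare [ 0.6868761  -0.23457297  0.03      ]
off [ 0.66480549 -0.37307868  0.03      ]
plane [ 0.7820497  -0.19118999  0.03      ]
sander [0.38531537 0.29933095 0.03      ]
cover [0.51683165 0.01309934 0.03      ]
```

View pics/c.png

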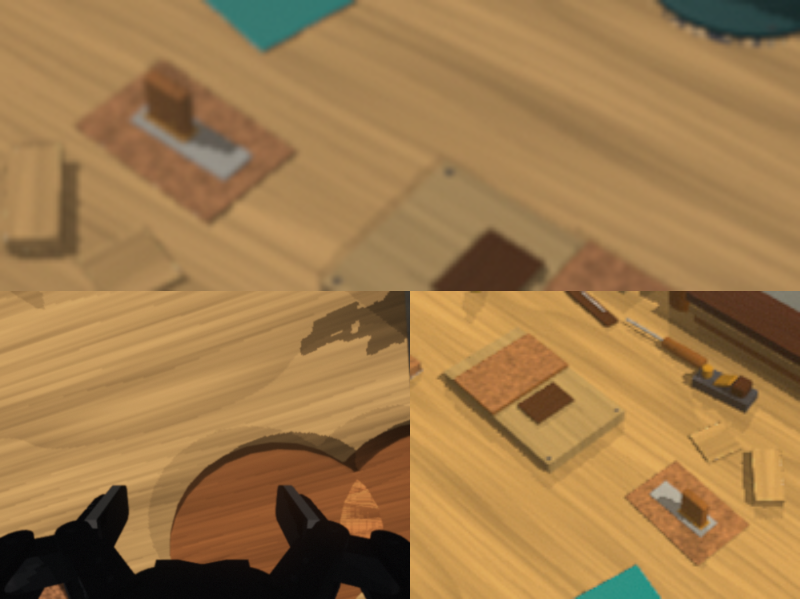

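Next I move over the board, on the way to the lifter, and look at it with the wrist camera.

jog_arm --turn '[[0,0,0.062],[0,0,0.062],[0,0,0.062],[0,0,0.062],[0,0,0.062],[0,0,0.062],[0,0,0.062],[0,0,0.062],[0,0,0.062],[0,0,0.062],[0,0,0.062],[0,0,0.062],[0,0,0.062],[0,0,0.062],[0,0,0.062],[0,0,0.062],[0,0,0.062],[0,0,0.062],[0,0,0.062],[0,0,0.062]]' --delta_pos '[[-0.038,-0.006,0],[-0.038,-0.006,0],[-0.038,-0.006,0],[-0.038,-0.006,0],[-0.038,-0.006,0],[-0.038,-0.006,0],[-0.038,-0.006,0],[-0.038,-0.006,0],[-0.038,-0.006,0],[-0.038,-0.006,0],[-0.038,-0.006,0],[-0.038,-0.006,0],[-0.038,-0.006,0],[-0.038,-0.006,0],[-0.038,-0.006,0],[-0.038,-0.006,0],[-0.038,-0.006,0],[-0.038,-0.006,0],[-0.038,-0.006,0],[-0.038,-0.006,0]]' --gripper '[0.085,0.085,0.085,0.085,0.085,0.085,0.085,0.085,0.085,0.085,0.085,0.085,0.085,0.085,0.085,0.085,0.085,0.085,0.085,0.085]'

```text
time: 1.82
tool_pos: [0.5607, 0.0236, 0.231]
tcp_rot: [-2.181, -2.261, 0.0]
wrist_force: [0.4, 0.5, 0.6]
width: 0.995
grip_force: 0.0
```

Run:
```python
from h import *
import pickle
w=cam('wrist'); pickle.dump(w,open('d1.pkl','wb'))
s=read_state();print(s['time'],s['tool_pos'],Ro.from_rotvec(s['tcp_rot']).as_matrix().round(3),s['q'])
save('d',cv2.resize(w[0],(800,600)))
```

```text
1.8667 [0.5601206  0.01692449 0.23095941] [[-0.03   1.    -0.001]
 [ 1.     0.03  -0.006]
 [-0.006 -0.001 -1.   ]] [-0.01056364  0.04876422  1.85154746 -0.00625845  1.24224133 -0.03850369]
```

View pics/d.png

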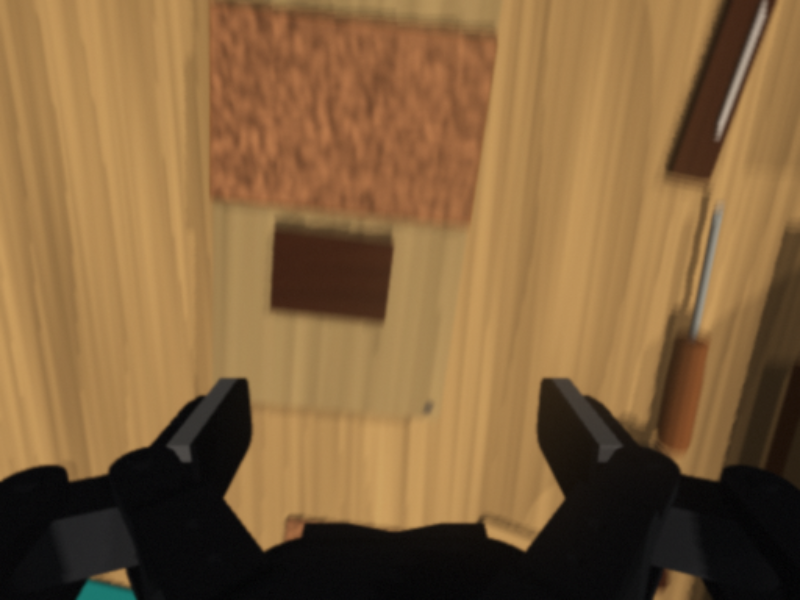

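The wrist view shows the cork deck with its near edge from (210,198) to (470,225). The cover's corners are (276,224), (393,238), (385,322) and (270,310), and the board's near right corner is at (432,415).

Run:
```python
from h import *
import pickle
im,C=pickle.load(open('d1.pkl','rb'))
k=512/800
S=lambda p:(np.array(p,float)+.5)*k-.5
deck=S([(210.5,199),(470,225),(497,37),(211,3)])
# refine with subpixel
g=cv2.cvtColor(im,cv2.COLOR_RGB2GRAY)
hsv=cv2.cvtColor(im,cv2.COLOR_RGB2HSV)
m=((im.max(2)<95)).astype(np.uint8); m[:120]=0;m[220:]=0;m[:,:150]=0;m[:,270:]=0
print([ (int(a)) for a in im[165,200:215:5].ravel()], im[180,160])
cs,_=cv2.findContours(m,0,2);c=max(cs,key=cv2.contourArea)
for z in(.02,.025,.03,.035,.04,.045):
    P=plane(deck,C,z+.007)[:,:2]
    L=lambda a,b:round(1000*np.linalg.norm(P[a]-P[b]),1)
    q=plane(c.reshape(-1,2),C,z+.008)[:,:2].astype(np.float32)
    r=cv2.minAreaRect(q*1000)
    e=P[1]-P[0]; print(z,'deck',L(0,1),L(2,3),L(1,2),L(0,3),'yawdeck',np.degrees(np.arctan2(e[1],e[0])).round(2),P[0].round(4),P[1].round(4),'cover',np.round(r[0],1),np.round(r[1],1),round(r[2],2), plane(S([(432,413)]),C,z).round(4)[0,:2])
```

```text
[65, 37, 22, 64, 37, 22, 65, 36, 22] [167 135  85]
0.02 deck 183.0 181.6 120.3 121.3 yawdeck -3.57 [0.4312 0.0614] [0.6139 0.0501] cover [515.1  11.8] [63.6 84.6] 85.0 [ 0.5963 -0.1036]
0.025 deck 180.3 179.0 118.5 119.5 yawdeck -3.57 [0.4331 0.0619] [0.6131 0.0507] cover [515.8  13. ] [62.7 83.4] 85.0 [ 0.5958 -0.1008]
0.03 deck 177.7 176.4 116.8 117.8 yawdeck -3.57 [0.4349 0.0624] [0.6123 0.0513] cover [516.4  14.2] [61.8 82.2] 85.0 [ 0.5952 -0.098 ]
0.035 deck 175.1 173.7 115.1 116.0 yawdeck -3.57 [0.4367 0.0628] [0.6114 0.0519] cover [517.   15.3] [60.9 80.9] 85.0 [ 0.5947 -0.0953]
0.04 deck 172.4 171.1 113.3 114.3 yawdeck -3.57 [0.4386 0.0633] [0.6106 0.0526] cover [517.6  16.5] [60.  79.7] 85.0 [ 0.5941 -0.0925]
0.045 deck 169.8 168.5 111.6 112.5 yawdeck -3.57 [0.4404 0.0638] [0.6098 0.0532] cover [518.2  17.7] [59.  78.5] 85.0 [ 0.5936 -0.0897]
```

jog_arm --turn '[[0,0,0],[0,0,0],[0,0,0],[0,0,0],[0,0,0],[0,0,0],[0,0,0],[0,0,0],[0,0,0],[0,0,0],[0,0,0]]' --delta_pos '[[-0.037,-0.005,0.003],[-0.037,-0.005,0.003],[-0.037,-0.005,0.003],[-0.037,-0.005,0.003],[-0.037,-0.005,0.003],[-0.037,-0.005,0.003],[-0.037,-0.005,0.003],[-0.037,-0.005,0.003],[-0.037,-0.005,0.003],[-0.03,-0.005,0.003],[0,0,0]]' --gripper '[0.085,0.085,0.085,0.085,0.085,0.085,0.085,0.085,0.085,0.085,0.085]'

```text
time: 2.78
tool_pos: [0.5236, -0.3443, 0.2001]
tcp_rot: [2.182, 2.26, -0.004]
wrist_force: [0.9, 0.2, 0.6]
width: 0.996
grip_force: 0.0
```

Run:
```python
from h import *
import pickle
w=cam('wrist'); pickle.dump(w,open('d2.pkl','wb'))
s=read_state();print(s['time'],s['tool_pos'],Ro.from_rotvec(s['tcp_rot']).as_matrix().round(3),s['q'])
save('e',cv2.resize(w[0],(800,600)))
```

```text
2.8333 [ 0.52404175 -0.34158919  0.20023732] [[-0.035  0.999 -0.001]
 [ 0.999  0.035  0.   ]
 [ 0.    -0.001 -1.   ]] [-6.17263421e-01  1.93091213e-01  1.74826635e+00 -4.18817333e-04
  1.20155677e+00 -6.52352928e-01]
```

View pics/e.png

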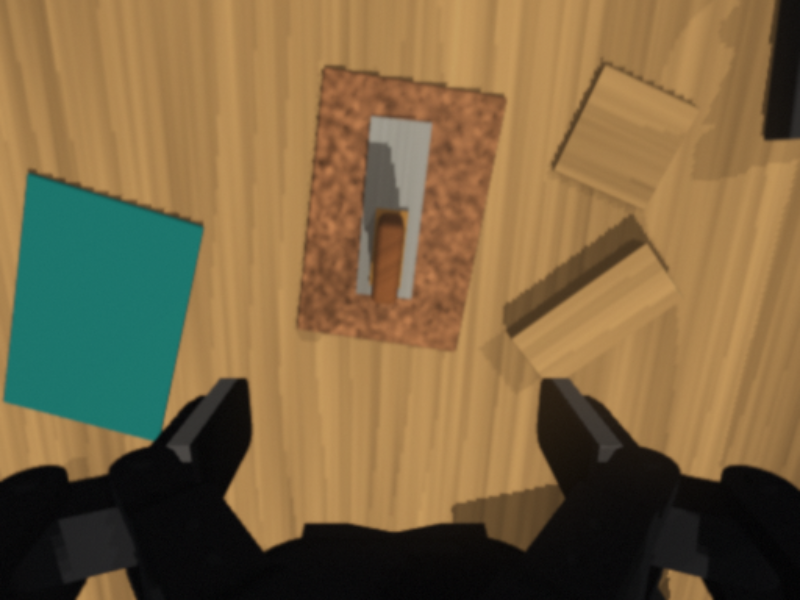

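The wrist view shows the lifter on its mat. The blade corners are (372,116), (432,122), (412,298) and (357,294). The mat corners are (323,66), (506,97), (455,350) and (297,328). The grip's top runs from (391,213) to (386,300).

Run:
```python
from h import *
import pickle
im,C=pickle.load(open('d2.pkl','rb'))
k=512/800
S=lambda p:(np.array(p,float)+.5)*k-.5
b=plane(S([(372,116),(432,122),(412,298),(357,294)]),C,.006)[:,:2]
f=(b[0]+b[1])/2; h=(b[2]+b[3])/2; d=f-h
print('blade',b.round(4),'len',np.linalg.norm(d),'yaw',np.degrees(np.arctan2(d[1],d[0])),'origin',h+d/np.linalg.norm(d)*.035, f-d/np.linalg.norm(d)*.085)
m=plane(S([(323,66),(506,97),(455,350),(297,328)]),C,.004)[:,:2]
print('mat',m.round(4),m.mean(0),np.linalg.norm(m-np.roll(m,1,0),axis=1)); e=m[0]-m[3]+m[1]-m[2];print(np.degrees(np.arctan2(e[1],e[0])))
t=plane(S([(391,213),(386,300)]),C,.062)[:,:2];print('grip',t,t.mean(0))
```

```text
blade [[ 0.5058 -0.2489]
 [ 0.5449 -0.2512]
 [ 0.5373 -0.3707]
 [ 0.4977 -0.3691]] len 0.12011255846890306 yaw 86.27530371845901 origin [ 0.51980468 -0.33498871] [ 0.51981199 -0.33487639]
mat [[ 0.474  -0.2202]
 [ 0.5918 -0.2343]
 [ 0.5714 -0.4105]
 [ 0.4537 -0.3973]] [ 0.5227319  -0.31560209] [0.17822348 0.11868634 0.17739159 0.11838822]
83.43554167082034
grip [[ 0.52037836 -0.30456731]
 [ 0.51911627 -0.35641614]] [ 0.51974732 -0.33049173]
```

jog_arm --turn '[[0,0,0.1],[0,0,0],[0,0,0],[0,0,0],[0,0,0],[0,0,0],[0,0,0],[0,0,0],[0,0,0],[0,0,0],[0,0,0]]' --delta_pos '[[0.008,-0.004,0],[0,0,0.02],[0,0,0.02],[0,0,0.02],[0,0,0.02],[0,0,0.02],[0,0,0.02],[0,0,0.02],[0,0,0.02],[0,0,0.01],[0,0,0]]' --gripper '[0.085,0.085,0.085,0.085,0.085,0.085,0.085,0.085,0.085,0.085,0.085]'

```text
time: 3.75
tool_pos: [0.5188, -0.3286, 0.0282]
tcp_rot: [-2.282, -2.15, 0.002]
wrist_force: [-1.2, 0.3, -0.1]
width: 0.997
grip_force: 0.0
```

Run:
```python
from h import *
s=read_state();R=Ro.from_rotvec(s['tcp_rot']).as_matrix();print(s['time'],s['tool_pos'],R.round(4),s['wrist_force'],np.degrees(np.arctan2(R[1,0],R[0,0])))
```

```text
3.75 [ 0.51882113 -0.32862977  0.02824187] [[ 0.0598  0.9982 -0.0049]
 [ 0.9982 -0.0598  0.0038]
 [ 0.0035 -0.0052 -1.    ]] [-1.21024778  0.30692794 -0.14838952] 86.56883903622604
```

jog_arm --turn '[[0,0,0],[0,0,0],[0,0,0],[0,0,0],[0,0,0],[0,0,0],[0,0,0],[0,0,0],[0,0,0],[0,0,0]]' --delta_pos '[[-0.004,0,0.003],[0,0,0],[0,0,0],[0,0,0],[0,0,0],[0,0,0],[0,0,0],[0,0,0],[0,0,0],[0,0,0]]' --gripper '[0.085,0.02,0.005,0.005,0.005,0.005,0.005,0.005,0.005,0.005]' --grip_force 90

```text
time: 4.58
tool_pos: [0.521, -0.3358, 0.029]
tcp_rot: [2.287, 2.152, 0.0]
wrist_force: [0.0, -0.3, 6.0]
width: 0.175
grip_force: 88.2
```

```bash
cat >> h.py <<'E'
def st():
    s=read_state();R=Ro.from_rotvec(s['tcp_rot']).as_matrix()
    print(round(s['time'],2),s['tool_pos'].round(4),'F',s['wrist_force'].round(2),'M',s['torque'].round(3),'yaw %.2f'%np.degrees(np.arctan2(R[1,0],R[0,0])),'pitch(x.z) %.4f roll(y.z) %.4f'%(R[2,0],R[2,1]),'w',round(s['width']*85.4,1),'g',round(float(s['grip_force']),1))
E
python3 -c "
from h import *
st()"
```

```text
4.58 [ 0.521  -0.3358  0.029 ] F [ 0.   -0.35  6.01] M [ 0.009  0.007 -0.12 ] yaw 86.50 pitch(x.z) -0.0007 roll(y.z) 0.0010 w 15.0 g 88.2
```

jog_arm --turn '[[0,0,0],[0,0,0],[0,0,0],[0,0,0],[0,0,0],[0,0,0],[0,0,0],[0,0,0],[0,0,0],[0,0,0],[0,0,0],[0,0,0],[0,0,0],[0,0,0]]' --delta_pos '[[0,0,-0.01],[0,0,-0.02],[0,0,-0.02],[0.02,-0.003,-0.005],[0.025,-0.003,0],[0.025,-0.003,0],[0.025,-0.003,0],[0.025,-0.003,0],[0.025,-0.003,0],[0.025,-0.003,0],[0.015,-0.003,0],[0.009,-0.003,0],[0,0,0],[0,0,0]]' --gripper '[0.005,0.005,0.005,0.005,0.005,0.005,0.005,0.005,0.005,0.005,0.005,0.005,0.005,0.005]'

```text
time: 5.75
tool_pos: [0.5052, -0.1401, 0.0833]
tcp_rot: [2.287, 2.154, -0.001]
wrist_force: [-0.4, -0.2, -1.5]
width: 0.174
grip_force: 87.8
```

Run:
```python
from h import *
import pickle
st()
w=cam('wrist');sd=cam('scene'); pickle.dump((w,sd),open('d3.pkl','wb'))
st()
save('f',cv2.resize(w[0],(800,600)))
```

```text
5.75 [ 0.5052 -0.1401  0.0833] F [-0.42 -0.22 -1.53] M [-0.046 -0.003 -0.029] yaw 86.57 pitch(x.z) -0.0004 roll(y.z) -0.0002 w 14.9 g 87.8
5.85 [ 0.5057 -0.1409  0.0835] F [ 0.85 -0.87 -1.3 ] M [-0.007  0.037  0.007] yaw 86.48 pitch(x.z) -0.0005 roll(y.z) 0.0005 w 15.2 g 87.8
```

View pics/f.png

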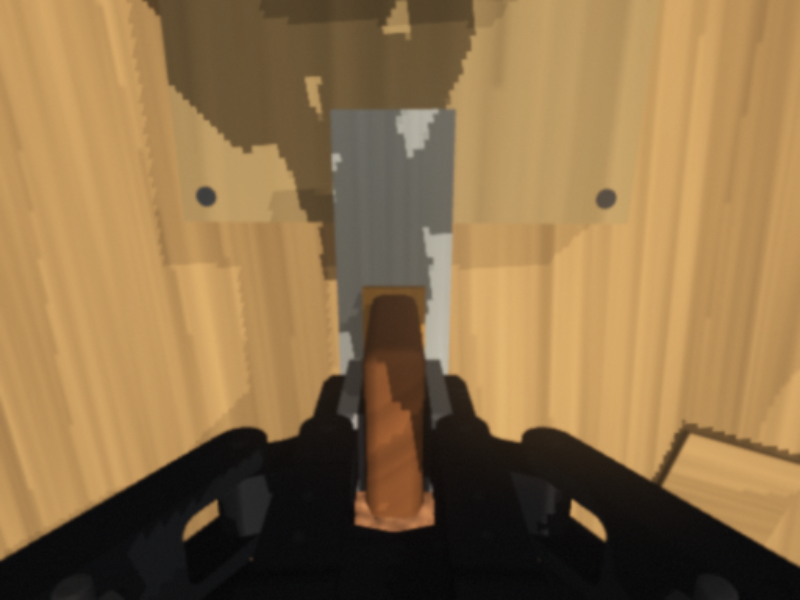

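The blade is held straight, with its tip corners at (332,109) and (455,109). The board's near corners are at about (185,222) and (628,223).

Run:
```python
from h import *
import pickle
(im,C),_=pickle.load(open('d3.pkl','rb'))
k=512/800
S=lambda p:(np.array(p,float)+.5)*k-.5
for z in(.056,.059,.062):
    b=plane(S([(332,109),(455,109)]),C,z)[:,:2];print('blade',z,b.round(4),b.mean(0).round(4),np.linalg.norm(b[0]-b[1]))
for z in(.015,.02,.025,.03):
    b=plane(S([(185,222),(628,223)]),C,z)[:,:2];e=b[1]-b[0];print('board',z,b.round(4),b.mean(0).round(4),np.linalg.norm(e),np.degrees(np.arctan2(e[1],e[0])))
```

```text
blade 0.056 [[ 0.4902 -0.0537]
 [ 0.5301 -0.056 ]] [ 0.5102 -0.0549] 0.040065894083269306
blade 0.059 [[ 0.4905 -0.054 ]
 [ 0.5298 -0.0563]] [ 0.5101 -0.0551] 0.0393574612250971
blade 0.062 [[ 0.4908 -0.0542]
 [ 0.5294 -0.0565]] [ 0.5101 -0.0554] 0.038649028366924895
board 0.015 [[ 0.4181 -0.0913]
 [ 0.6083 -0.103 ]] [ 0.5132 -0.0972] 0.19056944080800767 -3.542785274749469
board 0.02 [[ 0.4203 -0.0908]
 [ 0.606  -0.1023]] [ 0.5131 -0.0965] 0.18604643922116698 -3.5427852747494626
board 0.025 [[ 0.4224 -0.0903]
 [ 0.6036 -0.1015]] [ 0.513  -0.0959] 0.18152343763432627 -3.5427852747494653
board 0.03 [[ 0.4246 -0.0898]
 [ 0.6013 -0.1007]] [ 0.5129 -0.0952] 0.1770004360474854 -3.5427852747494666
```

jog_arm --turn '[[0,0,0],[0,0,0],[0,0,0],[0,0,0],[0,0,0],[0,0,0]]' --delta_pos '[[0,0,0.01],[0,0,0.012],[0,0,0.005],[0,0,0.002],[0,0,0],[0,0,0]]' --gripper '[0.005,0.005,0.005,0.005,0.005,0.005]'

```text
time: 6.35
tool_pos: [0.5052, -0.1402, 0.0538]
tcp_rot: [-2.288, -2.152, 0.001]
wrist_force: [0.1, 0.1, -1.6]
width: 0.174
grip_force: 87.9
```

jog_arm --turn '[[0,0,0],[0,0,0],[0,0,0]]' --delta_pos '[[0,0,0.0015],[0,0,0],[0,0,0]]' --gripper '[0.005,0.005,0.005]'

```text
time: 6.6
tool_pos: [0.5056, -0.1401, 0.053]
tcp_rot: [2.288, 2.152, 0.0]
wrist_force: [0.7, -0.1, -0.7]
width: 0.174
grip_force: 87.9
```

jog_arm --turn '[[0,0,0],[0,0,0],[0,0,0]]' --delta_pos '[[0,0,0.001],[0,0,0],[0,0,0]]' --gripper '[0.005,0.005,0.005]'

```text
time: 6.85
tool_pos: [0.5056, -0.1401, 0.052]
tcp_rot: [2.288, 2.153, 0.0]
wrist_force: [0.1, 0.1, -0.5]
width: 0.175
grip_force: 87.9
```

jog_arm --turn '[[0,0,0],[0,0,0],[0,0,0]]' --delta_pos '[[0,0,0.001],[0,0,0],[0,0,0]]' --gripper '[0.005,0.005,0.005]'

```text
time: 7.1
tool_pos: [0.5057, -0.1403, 0.0518]
tcp_rot: [2.288, 2.153, 0.0]
wrist_force: [-2.5, -0.0, 5.1]
width: 0.178
grip_force: 89.0
```

jog_arm --turn '[[0,0,0],[0,0,0],[0,0,0]]' --delta_pos '[[0,0,0.001],[0,0,0],[0,0,0]]' --gripper '[0.005,0.005,0.005]'

```text
time: 7.35
tool_pos: [0.5058, -0.1404, 0.0516]
tcp_rot: [2.287, 2.153, 0.0]
wrist_force: [-5.3, 0.2, 10.6]
width: 0.172
grip_force: 89.9
```

jog_arm --turn '[[0,0,0],[0,0,0],[0,0,0]]' --delta_pos '[[0,0,0.001],[0,0,0],[0,0,0]]' --gripper '[0.005,0.005,0.005]'

```text
time: 7.6
tool_pos: [0.5059, -0.1405, 0.0514]
tcp_rot: [2.287, 2.153, -0.0]
wrist_force: [-7.0, -0.9, 16.5]
width: 0.175
grip_force: 90.7
```

jog_arm --turn '[[0,0,0],[0,0,0],[0,0,0]]' --delta_pos '[[0,0,-0.0026],[0,0,0],[0,0,0]]' --gripper '[0.005,0.005,0.005]'

```text
time: 7.85
tool_pos: [0.5059, -0.1403, 0.0518]
tcp_rot: [2.287, 2.152, 0.001]
wrist_force: [-1.2, -1.9, 2.6]
width: 0.174
grip_force: 88.7
```

jog_arm --turn '[[0,0,0],[0,0,0],[0,0,0],[0,0,0],[0,0,0],[0,0,0],[0,0,0]]' --delta_pos '[[0.006,0,0],[0.006,0,0],[0.006,0,0],[0.006,0,0],[0.006,0,0],[0,0,0],[0,0,0]]' --gripper '[0.005,0.005,0.005,0.005,0.005,0.005,0.005]'

```text
time: 8.43
tool_pos: [0.508, -0.109, 0.0519]
tcp_rot: [2.287, 2.153, 0.002]
wrist_force: [-0.5, -1.1, 5.7]
width: 0.176
grip_force: 88.9
```

Run:
```python
from h import *
st()
w=cam('wrist');sd=cam('scene')
i=w[0][0:192,96:416]; j=sd[0][150:270,230:390]
save('g',np.vstack([cv2.resize(i,(500,300),interpolation=cv2.INTER_CUBIC),cv2.resize(j,(500,300),interpolation=cv2.INTER_CUBIC)[:300]]))
```

```text
8.43 [ 0.508  -0.109   0.0519] F [-0.5  -1.13  5.73] M [-0.009 -0.107 -0.021] yaw 86.54 pitch(x.z) 0.0005 roll(y.z) 0.0013 w 15.0 g 88.9
```

View pics/g.png

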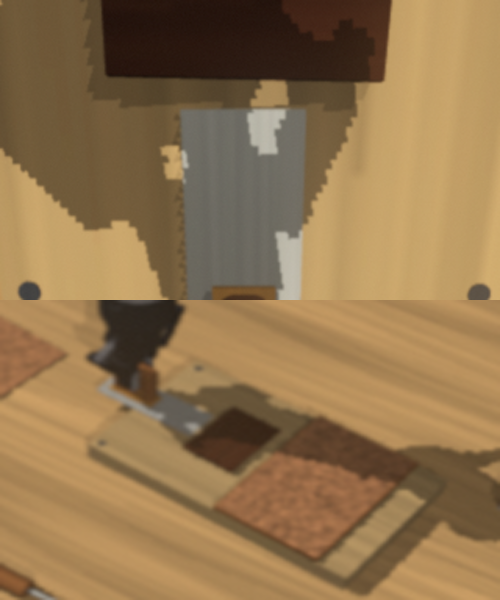

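jog_arm --turn '[[0,0,0],[0,0,0],[0,0,0],[0,0,0],[0,0,0],[0,0,0],[0,0,0],[0,0,0]]' --delta_pos '[[0,0,-0.0006],[0.005,0,0],[0.005,0,0],[0.004,0,0],[0.003,0,0],[0.003,0,0],[0,0,0],[0,0,0]]' --gripper '[0.005,0.005,0.005,0.005,0.005,0.005,0.005,0.005]'

```text
time: 9.2
tool_pos: [0.5084, -0.0894, 0.052]
tcp_rot: [-2.288, -2.152, -0.001]
wrist_force: [-1.5, 1.0, 4.7]
width: 0.172
grip_force: 88.6
```

jog_arm --turn '[[0,0,0],[0,0,0],[0,0,0],[0,0,0],[0,0,0]]' --delta_pos '[[0.002,0,0],[0.002,0,0],[0.001,0,0],[0,0,0],[0,0,0]]' --gripper '[0.005,0.005,0.005,0.005,0.005]'

```text
time: 9.62
tool_pos: [0.5087, -0.0852, 0.052]
tcp_rot: [-2.288, -2.152, 0.0]
wrist_force: [-0.2, -2.5, 3.4]
width: 0.174
grip_force: 88.5
```

jog_arm --turn '[[0,0,0],[0,0,0],[0,0,0]]' --delta_pos '[[0.001,0,0],[0,0,0],[0,0,0]]' --gripper '[0.005,0.005,0.005]'

```text
time: 9.87
tool_pos: [0.5088, -0.0842, 0.052]
tcp_rot: [2.288, 2.153, -0.0]
wrist_force: [0.6, -4.1, 3.6]
width: 0.173
grip_force: 88.5
```

jog_arm --turn '[[0,0,0],[0,0,0],[0,0,0]]' --delta_pos '[[0.0007,0,0],[0,0,0],[0,0,0]]' --gripper '[0.005,0.005,0.005]'

```text
time: 10.12
tool_pos: [0.5089, -0.0835, 0.052]
tcp_rot: [2.288, 2.153, 0.0]
wrist_force: [-1.0, -2.7, 2.8]
width: 0.175
grip_force: 88.5
```

jog_arm --turn '[[0,0,0],[0,0,0],[0,0,0]]' --delta_pos '[[0.0007,0,0],[0,0,0],[0,0,0]]' --gripper '[0.005,0.005,0.005]'

```text
time: 10.37
tool_pos: [0.5089, -0.0827, 0.052]
tcp_rot: [-2.288, -2.153, -0.0]
wrist_force: [0.4, -2.8, 2.8]
width: 0.179
grip_force: 88.5
```

Run:
```python
from h import *
st()
w=cam('wrist');sd=cam('scene')
i=w[0][0:192,96:416]; j=sd[0][150:270,230:390]
save('i',np.vstack([cv2.resize(i,(500,300),interpolation=cv2.INTER_CUBIC),cv2.resize(j,(500,300),interpolation=cv2.INTER_CUBIC)[:300]]))
st()
```

```text
10.37 [ 0.5089 -0.0827  0.052 ] F [ 0.35 -2.85  2.78] M [-0.438 -0.031 -0.044] yaw 86.50 pitch(x.z) 0.0001 roll(y.z) -0.0000 w 15.3 g 88.5
10.47 [ 0.5089 -0.0827  0.0519] F [ 0.69 -2.72  2.7 ] M [-0.376 -0.045  0.012] yaw 86.51 pitch(x.z) 0.0001 roll(y.z) -0.0001 w 14.8 g 88.5
```

View pics/i.png

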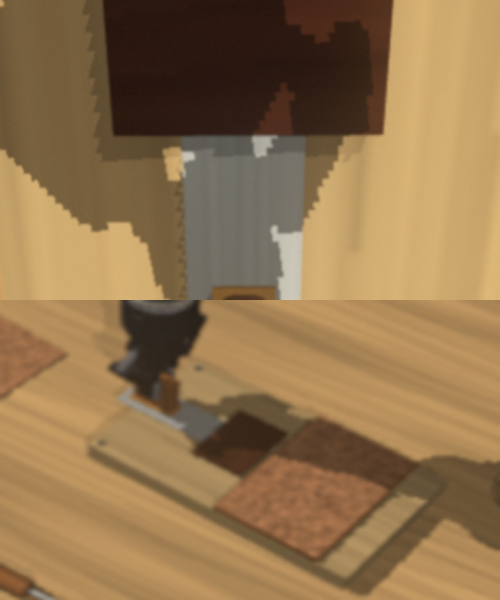

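The blade is under the lip (lip edge at row 135, blade front out of sight beneath it), and the plate is squared to the blade. I'll keep pushing in small steps to the step.

jog_arm --turn '[[0,0,0],[0,0,0],[0,0,0]]' --delta_pos '[[0.0015,0,0],[0,0,0],[0,0,0]]' --gripper '[0.005,0.005,0.005]'

```text
time: 10.72
tool_pos: [0.509, -0.0811, 0.052]
tcp_rot: [-2.288, -2.153, -0.0]
wrist_force: [0.4, -2.2, 2.1]
width: 0.174
grip_force: 88.5
```

jog_arm --turn '[[0,0,0],[0,0,0],[0,0,0]]' --delta_pos '[[0.001,0,0],[0,0,0],[0,0,0]]' --gripper '[0.005,0.005,0.005]'

```text
time: 10.97
tool_pos: [0.509, -0.0802, 0.052]
tcp_rot: [-2.288, -2.153, -0.0]
wrist_force: [-0.7, -1.9, 3.5]
width: 0.175
grip_force: 88.5
```

jog_arm --turn '[[0,0,0],[0,0,0],[0,0,0]]' --delta_pos '[[0.001,0,0],[0,0,0],[0,0,0]]' --gripper '[0.005,0.005,0.005]'

```text
time: 11.22
tool_pos: [0.5091, -0.0792, 0.052]
tcp_rot: [-2.288, -2.153, -0.0]
wrist_force: [0.1, -1.9, 3.1]
width: 0.177
grip_force: 88.5
```

jog_arm --turn '[[0,0,0],[0,0,0],[0,0,0]]' --delta_pos '[[0.001,0,0],[0,0,0],[0,0,0]]' --gripper '[0.005,0.005,0.005]'

```text
time: 11.47
tool_pos: [0.5091, -0.0782, 0.052]
tcp_rot: [-2.288, -2.153, -0.0]
wrist_force: [-0.3, -2.8, 4.0]
width: 0.178
grip_force: 88.5
```

jog_arm --turn '[[0,0,0],[0,0,0],[0,0,0]]' --delta_pos '[[0.001,0,0],[0,0,0],[0,0,0]]' --gripper '[0.005,0.005,0.005]'

```text
time: 11.72
tool_pos: [0.5092, -0.0772, 0.052]
tcp_rot: [-2.288, -2.153, -0.0]
wrist_force: [-0.6, -2.0, 2.9]
width: 0.174
grip_force: 88.5
```

jog_arm --turn '[[0,0,0],[0,0,0],[0,0,0]]' --delta_pos '[[0.001,0,0],[0,0,0],[0,0,0]]' --gripper '[0.005,0.005,0.005]'

```text
time: 11.97
tool_pos: [0.5092, -0.0767, 0.052]
tcp_rot: [2.287, 2.153, -0.001]
wrist_force: [-0.5, -5.2, 3.4]
width: 0.174
grip_force: 88.4
```

jog_arm --turn '[[0,0,0],[0,0,0],[0,0,0]]' --delta_pos '[[0.0003,0,0],[0,0,0],[0,0,0]]' --gripper '[0.005,0.005,0.005]'

```text
time: 12.22
tool_pos: [0.5092, -0.0767, 0.052]
tcp_rot: [2.287, 2.153, -0.001]
wrist_force: [-0.5, -5.7, 3.1]
width: 0.167
grip_force: 88.4
```

jog_arm --turn '[[0,0,0],[0,0,0],[0,0,0]]' --delta_pos '[[0,0,0],[0,0,0],[0,0,0]]' --gripper '[0.005,0.005,0.005]'

```text
time: 12.47
tool_pos: [0.5092, -0.0767, 0.052]
tcp_rot: [2.287, 2.153, -0.001]
wrist_force: [-1.6, -5.8, 2.9]
width: 0.169
grip_force: 88.4
```

jog_arm --turn '[[0,0,0],[0,0,0],[0,0,0],[0,0,0],[0,0,0],[0,0,0],[0,0,0],[0,0,0],[0,0,0],[0,0,0],[0,0,0],[0,0,0]]' --delta_pos '[[0.0001,0,0],[0,0,0],[0,0,0],[0,0,0],[0,0,0],[0,0,0],[0,0,0],[0,0,0],[0,0,0],[0,0,0],[0,0,0],[0,0,0]]' --gripper '[0.005,0.005,0.005,0.005,0.005,0.005,0.005,0.005,0.005,0.005,0.005,0.005]'

```text
time: 13.47
tool_pos: [0.5092, -0.0766, 0.052]
tcp_rot: [2.287, 2.153, -0.002]
wrist_force: [-0.9, -6.3, 3.6]
width: 0.174
grip_force: 88.4
```

```bash
python3 -c "
from h import *
st()
for p in range(0,121,10):
    f=np.radians(p)
    # plate frame far lower edge of lid (u=0,n=0) pivot; lid top n=-4. near contact at u=55
    pass
"
```

```text
13.47 [ 0.5092 -0.0766  0.052 ] F [-0.93 -6.29  3.61] M [-0.957  0.143 -0.025] yaw 86.53 pitch(x.z) -0.0012 roll(y.z) -0.0002 w 14.9 g 88.4
```

Run:
```python
import numpy as np
def X(p):
    f=np.radians(p);s,c=np.sin(f),np.cos(f);u=np.array([-c,s])
    if p<=90: P=np.array([-4*s,max(0,4*c-8*s)])
    else: P=np.array([7*c/s,0])-4*np.array([s,c])
    C=53+2.2*s+(0.06*(p-90) if p>90 else 0)
    return P+C*u
o=np.array([-53,2.])
for p in range(0,116,5):
    x=X(p); print(p,x.round(1),(x-o).round(2)); o=x
```

```text
0 [-53.   4.] [0. 2.]
5 [-53.3   7.9] [-0.34  3.92]
10 [-53.3  11.8] [0.07 3.9 ]
15 [-52.8  15.7] [0.49 3.84]
20 [-51.9  19.4] [0.9  3.75]
25 [-50.6  23. ] [1.31 3.63]
30 [-48.9  27. ] [1.72 4.01]
35 [-46.7  31.1] [2.11 4.07]
40 [-44.3  35. ] [2.49 3.85]
45 [-41.4  38.6] [2.85 3.6 ]
50 [-38.2  41.9] [3.19 3.31]
55 [-34.7  44.9] [3.51 3.  ]
60 [-30.9  47.5] [3.79 2.66]
65 [-26.9  49.8] [4.05 2.29]
70 [-22.6  51.7] [4.27 1.9 ]
75 [-18.1  53.2] [4.46 1.5 ]
80 [-13.5  54.3] [4.61 1.08]
85 [-8.8 55. ] [4.72 0.65]
90 [-4.  55.2] [4.8  0.22]
95 [ 0.2 55.6] [4.24 0.43]
100 [ 4.5 55.6] [ 4.27 -0.02]
105 [ 8.8 55.2] [ 4.25 -0.46]
110 [12.9 54.2] [ 4.18 -0.91]
115 [17.  52.9] [ 4.05 -1.35]
```

jog_arm --turn '[[0,0,0],[0,0,0],[0,0,0],[0,0,0],[0,0,0],[0,0,0],[0,0,0],[0,0,0],[0,0,0],[0,0,0],[0,0,0],[0,0,0],[0,0,0]]' --delta_pos '[[-0.001,0,-0.0009],[-0.001,0,-0.001],[0,0,-0.001],[-0.0001,0,-0.002],[-0.0002,0,-0.002],[0,0,-0.002],[0,0,-0.002],[0.0002,0,-0.002],[0.0003,0,-0.0019],[0.0004,0,-0.0019],[0.0005,0,-0.0018],[0,0,0],[0,0,0]]' --gripper '[0.005,0.005,0.005,0.005,0.005,0.005,0.005,0.005,0.005,0.005,0.005,0.005,0.005]'

```text
time: 14.55
tool_pos: [0.5094, -0.0768, 0.0707]
tcp_rot: [2.288, 2.153, 0.0]
wrist_force: [-0.0, -0.5, -1.7]
width: 0.175
grip_force: 87.7
```

Run:
```python
from h import *
st()
w=cam('wrist');sd=cam('scene');e=cam('side')
i=w[0][0:192,96:416]; j=sd[0][160:260,250:390]; k=e[0][120:220,140:280]
save('j',np.vstack([cv2.resize(i,(500,300),interpolation=cv2.INTER_CUBIC),np.hstack([cv2.resize(q,(250,178),interpolation=cv2.INTER_CUBIC) for q in(j,k)])]))
```

```text
14.55 [ 0.5094 -0.0768  0.0707] F [-0.04 -0.49 -1.68] M [-0.111  0.021 -0.004] yaw 86.51 pitch(x.z) -0.0001 roll(y.z) 0.0003 w 15.0 g 87.7
```

View pics/j.png

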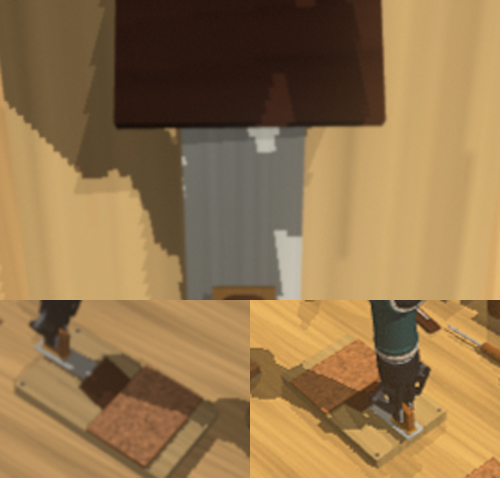

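The plate is tilting on the blade with negligible force, so I'll continue along the arc.

jog_arm --turn '[[0,0,0],[0,0,0],[0,0,0],[0,0,0],[0,0,0],[0,0,0],[0,0,0],[0,0,0],[0,0,0],[0,0,0],[0,0,0],[0,0,0],[0,0,0],[0,0,0],[0,0,0],[0,0,0],[0,0,0],[0,0,0]]' --delta_pos '[[0.0006,0,-0.0018],[0.0007,0,-0.0018],[0.0008,0,-0.002],[0.0009,0,-0.002],[0.001,0,-0.002],[0.0011,0,-0.002],[0.0012,0,-0.0019],[0.0013,0,-0.0019],[0.0014,0,-0.0018],[0.0015,0,-0.0018],[0.0016,0,-0.0017],[0.0016,0,-0.0016],[0.0017,0,-0.0015],[0.0018,0,-0.0015],[0.0019,0,-0.0014],[0.0019,0,-0.0013],[0,0,0],[0,0,0]]' --gripper '[0.005,0.005,0.005,0.005,0.005,0.005,0.005,0.005,0.005,0.005,0.005,0.005,0.005,0.005,0.005,0.005,0.005,0.005]'

```text
time: 16.2
tool_pos: [0.5106, -0.0557, 0.0986]
tcp_rot: [2.288, 2.153, 0.0]
wrist_force: [0.4, -0.5, -1.9]
width: 0.174
grip_force: 87.7
```

Run:
```python
from h import *
st()
w=cam('wrist');sd=cam('scene');e=cam('side')
i=w[0][0:192,96:416]; j=sd[0][160:260,250:390]; k=e[0][120:220,140:280]
save('k',np.vstack([cv2.resize(i,(500,300),interpolation=cv2.INTER_CUBIC),np.hstack([cv2.resize(q,(250,178),interpolation=cv2.INTER_CUBIC) for q in(j,k)])]))
```

```text
16.2 [ 0.5106 -0.0557  0.0986] F [ 0.38 -0.46 -1.94] M [-0.022  0.006 -0.016] yaw 86.52 pitch(x.z) -0.0001 roll(y.z) 0.0002 w 14.9 g 87.7
```

View pics/k.png

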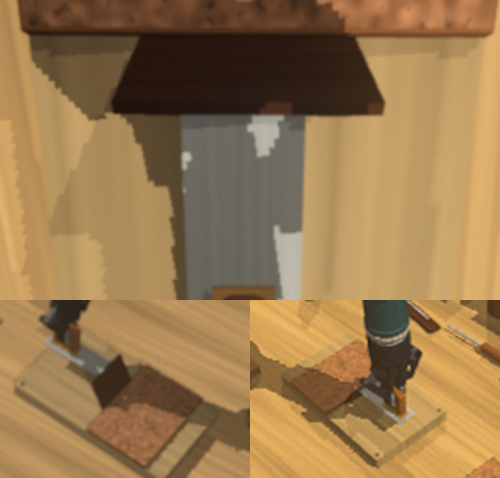

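The plate stands at about 60°, square to the step and resting in the blade corner. Next I take it over the top.

jog_arm --turn '[[0,0,0],[0,0,0],[0,0,0],[0,0,0],[0,0,0],[0,0,0],[0,0,0],[0,0,0],[0,0,0],[0,0,0],[0,0,0],[0,0,0]]' --delta_pos '[[0.002,0,-0.0012],[0.002,0,-0.0011],[0.0021,0,-0.001],[0.0021,0,-0.0009],[0.0022,0,-0.0008],[0.0022,0,-0.0007],[0.0023,0,-0.0006],[0.0023,0,-0.0005],[0.0023,0,-0.0004],[0.0024,0,-0.0003],[0,0,0],[0,0,0]]' --gripper '[0.005,0.005,0.005,0.005,0.005,0.005,0.005,0.005,0.005,0.005,0.005,0.005]'

```text
time: 17.35
tool_pos: [0.5118, -0.0338, 0.106]
tcp_rot: [-2.288, -2.153, 0.0]
wrist_force: [0.0, -0.3, -0.4]
width: 0.17
grip_force: 87.7
```

jog_arm --turn '[[0,0,0],[0,0,0],[0,0,0],[0,0,0],[0,0,0],[0,0,0],[0,0,0]]' --delta_pos '[[0.0022,0,-0.0002],[0.0022,0,-0.0002],[0.0022,0,-0.0002],[0.0022,0,-0.0002],[0.002,0,0],[0,0,0],[0,0,0]]' --gripper '[0.005,0.005,0.005,0.005,0.005,0.005,0.005]'

```text
time: 17.93
tool_pos: [0.5125, -0.023, 0.1068]
tcp_rot: [-2.288, -2.153, 0.0]
wrist_force: [-0.9, -0.1, -0.9]
width: 0.177
grip_force: 87.7
```

```bash
cat > cov.py <<'E'
from h import *
st()
for n,box in(('wrist',(0,160,100,420)),('scene',(150,270,250,400))):
    im,C=cam(n)
    a,b,c,d=box
    m=(im.max(2)<85).astype(np.uint8); hs=cv2.cvtColor(im,cv2.COLOR_RGB2HSV)
    m&=((im[:,:,0].astype(int)-im[:,:,2]>12)&(hs[:,:,0]<12)).astype(np.uint8)
    q=np.zeros_like(m);q[a:b,c:d]=m[a:b,c:d]
    q=cv2.morphologyEx(q,cv2.MORPH_OPEN,np.ones((3,3)))
    cs,_=cv2.findContours(q,0,2)
    for k in sorted(cs,key=cv2.contourArea)[::-1][:2]:
        z=.042 
        P=plane(k.reshape(-1,2),C,z)[:,:2].astype(np.float32)
        r=cv2.minAreaRect(P*1000);print(n,cv2.contourArea(k),cv2.boundingRect(k),np.round(r[0],1),np.round(r[1],1),round(r[2],1))
E
python3 cov.py
```

```text
17.93 [ 0.5125 -0.023   0.1068] F [-0.87 -0.05 -0.91] M [-0.053  0.022  0.015] yaw 86.53 pitch(x.z) -0.0000 roll(y.z) -0.0001 w 15.1 g 87.7
wrist 1617.5 (168, 57, 150, 32) [512.1  64.2] [18.  91.9] 86.7
wrist 17.0 (319, 59, 8, 8) [561.6  67. ] [4.  4.3] 86.4
```

jog_arm --turn '[[0,0,0],[0,0,0],[0,0,0],[0,0,0],[0,0,0],[0,0,0]]' --delta_pos '[[0.002,0,0],[0.002,0,0],[0.002,0,0],[0,0,0],[0,0,0],[0,0,0]]' --gripper '[0.005,0.005,0.005,0.005,0.005,0.005]'

```text
time: 18.53
tool_pos: [0.5129, -0.0172, 0.1068]
tcp_rot: [2.288, 2.153, -0.0]
wrist_force: [-0.1, 0.5, -2.1]
width: 0.171
grip_force: 87.7
```

```bash
python3 cov.py
```

```text
18.53 [ 0.5129 -0.0172  0.1068] F [-0.15  0.53 -2.1 ] M [-0.025  0.062 -0.022] yaw 86.51 pitch(x.z) -0.0001 roll(y.z) -0.0000 w 14.6 g 87.7
wrist 9208.0 (185, 5, 138, 103) [519.6  78.3] [57.  82.4] 87.8
wrist 206.5 (292, 90, 17, 19) [547.7  52.1] [11.  10.2] 86.5
```

jog_arm --turn '[[0,0,0],[0,0,0],[0,0,0],[0,0,0],[0,0,0],[0,0,0],[0,0,0],[0,0,0],[0,0,0]]' --delta_pos '[[-0.01,0,0],[-0.014,0,0],[-0.014,0,0],[-0.01,0,0.006],[0,0,0.01],[0,0,0.01],[0,0,0.01],[0,0,0],[0,0,0]]' --gripper '[0.005,0.005,0.005,0.005,0.005,0.005,0.005,0.005,0.005]'

```text
time: 19.38
tool_pos: [0.5086, -0.0644, 0.0691]
tcp_rot: [-2.285, -2.151, 0.003]
wrist_force: [-0.0, 0.0, -1.5]
width: 0.174
grip_force: 87.8
```

```bash
python3 cov.py
python3 - <<'E'
from h import *
# cover profile from wrist: brightness along the plate's central line, and the lip/step extents
im,C=cam('wrist')
for y in (np.arange(.044,.125,.002)):
    p=proj([[.504+.063*(y-.08),y,.038]],C)[0]
    r,c=int(round(p[1])),int(round(p[0]))
    print(round(y,3),(c,r),im[r,c] if 0<=r<384 else None,end=' | ')
E
```

```text
19.38 [ 0.5086 -0.0644  0.0691] F [-0.01  0.01 -1.46] M [0.026 0.025 0.024] yaw 86.54 pitch(x.z) 0.0005 roll(y.z) -0.0034 w 14.8 g 87.8
wrist 1331.0 (175, 0, 124, 14) [507.8  49.5] [ 5.5 59.4] 86.6
wrist 210.0 (320, 0, 22, 14) [553.2  46.7] [ 5.5 10.3] 86.3
0.044 (223, 23) [87 68 45] | 0.046 (222, 18) [87 70 46] | 0.048 (222, 14) [32 21 13] | 0.05 (222, 9) [43 26 16] | 0.052 (222, 5) [36 21 14] | 0.054 (222, 0) [32 18  9] | 0.056 (222, -5) None | 0.058 (222, -9) None | 0.06 (222, -14) None | 0.062 (222, -19) None | 0.064 (222, -24) None | 0.066 (221, -28) None | 0.068 (221, -33) None | 0.07 (221, -38) None | 0.072 (221, -43) None | 0.074 (221, -48) None | 0.076 (221, -53) None | 0.078 (221, -58) None | 0.08 (221, -63) None | 0.082 (221, -69) None | 0.084 (220, -74) None | 0.086 (220, -79) None | 0.088 (220, -84) None | 0.09 (220, -90) None | 0.092 (220, -95) None | 0.094 (220, -100) None | 0.096 (220, -106) None | 0.098 (220, -111) None | 0.1 (219, -117) None | 0.102 (219, -123) None | 0.104 (219, -128) None | 0.106 (219, -134) None | 0.108 (219, -140) None | 0.11 (219, -146) None | 0.112 (219, -152) None | 0.114 (218, -158) None | 0.116 (218, -164) None | 0.118 (218, -170) None | 0.12 (218, -176) None | 0.122 (218, -182) None | 0.124 (218, -188) None |
```

jog_arm --turn '[[0,0,0],[0,0,0],[0,0,0],[0,0,0],[0,0,0],[0,0,0],[0,0,0]]' --delta_pos '[[0,0,0.006],[0,0,0.0045],[0.006,0,0],[0.007,0,0],[0.005,0,0],[0.003,0,0],[0,0,0]]' --gripper '[0.005,0.005,0.005,0.005,0.005,0.005,0.005]'

```text
time: 20.12
tool_pos: [0.5114, -0.0433, 0.0605]
tcp_rot: [2.287, 2.154, 0.001]
wrist_force: [1.0, -0.2, -1.7]
width: 0.174
grip_force: 87.8
```

jog_arm --turn '[[0,0,0],[0,0,0],[0,0,0],[0,0,0],[0,0,0],[0,0,0],[0,0,0],[0,0,0],[0,0,0],[0,0,0]]' --delta_pos '[[0.002,0,0],[0.002,0,0],[0.002,0,0],[0.002,0,0],[0.002,0,0],[0.002,0,0],[0.002,0,0],[0.002,0,0],[0,0,0],[0,0,0]]' --gripper '[0.005,0.005,0.005,0.005,0.005,0.005,0.005,0.005,0.005,0.005]'

```text
time: 20.95
tool_pos: [0.5121, -0.028, 0.0602]
tcp_rot: [-2.288, -2.153, 0.0]
wrist_force: [0.1, -0.3, -1.7]
width: 0.175
grip_force: 87.8
```

```bash
cat > prof.py <<'E'
from h import *
st()
im,C=cam('wrist')
for x0 in(.49,.545):
  print(x0)
  for y in (np.arange(.044,.125,.002)):
    p=proj([[x0+.063*(y-.08),y,.038]],C)[0]
    r,c=int(round(p[1])),int(round(p[0]))
    if 0<=r<384: print(round(y,3),im[r,c],end='|')
E
python3 prof.py
```

```text
20.95 [ 0.5121 -0.028   0.0602] F [ 0.09 -0.26 -1.72] M [-0.036  0.018  0.003] yaw 86.51 pitch(x.z) 0.0001 roll(y.z) -0.0002 w 14.9 g 87.8
0.49
0.044 [109  86  55]|0.046 [111  88  57]|0.048 [111  88  56]|0.05 [91 72 47]|0.052 [87 70 45]|0.054 [88 71 45]|0.056 [88 70 45]|0.058 [83 67 42]|0.06 [44 24 16]|0.062 [40 22 13]|0.064 [42 24 14]|0.066 [33 18 11]|0.068 [40 23 14]|0.07 [40 21 14]|0.072 [40 22 15]|0.074 [41 23 15]|0.076 [43 24 16]|0.078 [39 23 15]|0.08 [40 21 14]|0.082 [41 22 14]|0.084 [41 24 14]|0.086 [39 20 13]|0.088 [39 21 14]|0.545
0.044 [161 130  85]|0.046 [139 112  73]|0.048 [145 117  77]|0.05 [98 78 52]|0.052 [98 78 54]|0.054 [96 77 51]|0.056 [53 37 26]|0.058 [51 34 23]|0.06 [46 31 22]|0.062 [45 30 20]|0.064 [39 25 17]|0.066 [47 28 19]|0.068 [49 31 21]|0.07 [50 28 18]|0.072 [48 28 19]|0.074 [45 26 17]|0.076 [48 27 17]|0.078 [61 35 23]|0.08 [67 36 23]|0.082 [71 38 24]|0.084 [73 40 25]|
```

jog_arm --turn '[[0,0,0],[0,0,0],[0,0,0],[0,0,0],[0,0,0],[0,0,0],[0,0,0],[0,0,0]]' --delta_pos '[[0.002,0,0],[0.002,0,0],[0.002,0,0],[0.002,0,0],[0.002,0,0],[0.001,0,0],[0,0,0],[0,0,0]]' --gripper '[0.005,0.005,0.005,0.005,0.005,0.005,0.005,0.005]'

```text
time: 21.67
tool_pos: [0.5129, -0.0171, 0.0603]
tcp_rot: [-2.288, -2.153, -0.0]
wrist_force: [-0.4, 0.6, -1.4]
width: 0.176
grip_force: 87.8
```

```bash
python3 prof.py
```

```text
21.67 [ 0.5129 -0.0171  0.0603] F [-0.45  0.57 -1.39] M [-0.072 -0.036  0.02 ] yaw 86.51 pitch(x.z) 0.0001 roll(y.z) 0.0000 w 15.1 g 87.8
0.49
0.044 [108  86  56]|0.046 [114  91  58]|0.048 [113  90  58]|0.05 [108  86  55]|0.052 [113  90  58]|0.054 [112  90  57]|0.056 [89 71 46]|0.058 [88 70 45]|0.06 [88 71 45]|0.062 [78 52 32]|0.064 [115  74  48]|0.066 [98 64 41]|0.068 [84 54 35]|0.07 [42 24 16]|0.072 [42 22 13]|0.074 [42 24 16]|0.076 [34 18 11]|0.078 [28 15 10]|0.08 [41 21 13]|0.082 [40 21 14]|0.084 [41 22 13]|0.086 [42 23 15]|0.088 [39 21 12]|0.09 [40 22 15]|0.092 [40 21 13]|0.094 [42 23 14]|0.096 [42 23 16]|0.098 [37 20 11]|0.545
0.044 [204 167 112]|0.046 [203 168 111]|0.048 [204 167 110]|0.05 [204 167 111]|0.052 [204 167 111]|0.054 [181 147  97]|0.056 [166 134  88]|0.058 [107  81  53]|0.06 [94 63 41]|0.062 [95 65 44]|0.064 [69 48 32]|0.066 [59 42 28]|0.068 [51 34 23]|0.07 [52 33 23]|0.072 [50 32 22]|0.074 [44 28 20]|0.076 [49 29 20]|0.078 [49 30 19]|0.08 [49 28 19]|0.082 [51 30 20]|0.084 [49 29 19]|0.086 [49 28 18]|0.088 [62 34 21]|0.09 [68 37 24]|0.092 [71 39 25]|0.094 [72 39 25]|0.096 [74 41 26]|
```

jog_arm --turn '[[0,0,0],[0,0,0],[0,0,0],[0,0,0],[0,0,0],[0,0,0],[0,0,0],[0,0,0],[0,0,0],[0,0,0],[0,0,0],[0,0,0],[0,0,0],[0,0,0],[0,0,0]]' --delta_pos '[[-0.015,0,0],[-0.02,0,-0.01],[-0.025,0,-0.015],[-0.025,0,-0.02],[-0.027,0.0034,0],[-0.027,0.0034,0],[-0.027,0.0034,0],[-0.027,0.0034,0],[-0.027,0.0034,0],[-0.027,0.0034,0],[-0.027,0.0034,0],[-0.027,0.0034,0],[-0.018,0,0],[0,0,0],[0,0,0]]' --gripper '[0.005,0.005,0.005,0.005,0.005,0.005,0.005,0.005,0.005,0.005,0.005,0.005,0.005,0.005,0.005]'

```text
time: 22.97
tool_pos: [0.5203, -0.3382, 0.105]
tcp_rot: [-2.29, -2.15, -0.0]
wrist_force: [0.5, -0.5, -1.9]
width: 0.173
grip_force: 87.9
```

jog_arm --turn '[[0,0,0],[0,0,0],[0,0,0],[0,0,0],[0,0,0],[0,0,0]]' --delta_pos '[[0,0,0.02],[0,0,0.02],[0,0,0.02],[0,0,0.009],[0,0,0],[0,0,0]]' --gripper '[0.005,0.005,0.005,0.005,0.005,0.005]'

```text
time: 23.47
tool_pos: [0.5203, -0.3362, 0.0359]
tcp_rot: [-2.286, -2.152, 0.0]
wrist_force: [0.1, -0.5, -1.3]
width: 0.171
grip_force: 87.9
```

```bash
python3 -c "
from h import *
st()"
```

```text
23.47 [ 0.5203 -0.3362  0.0359] F [ 0.1  -0.53 -1.25] M [-0.044  0.018 -0.02 ] yaw 86.55 pitch(x.z) 0.0009 roll(y.z) -0.0013 w 14.6 g 87.9
```

jog_arm --turn '[[0,0,0],[0,0,0],[0,0,0],[0,0,0]]' --delta_pos '[[0,0,0.003],[0,0,0.002],[0,0,0],[0,0,0]]' --gripper '[0.005,0.005,0.005,0.005]'

```text
time: 23.8
tool_pos: [0.521, -0.3375, 0.0321]
tcp_rot: [2.287, 2.152, 0.0]
wrist_force: [-0.3, 0.2, -1.7]
width: 0.174
grip_force: 87.9
```

jog_arm --turn '[[0,0,0],[0,0,0],[0,0,0]]' --delta_pos '[[0,0,0.001],[0,0,0],[0,0,0]]' --gripper '[0.005,0.005,0.005]'

```text
time: 24.05
tool_pos: [0.5206, -0.3373, 0.0304]
tcp_rot: [2.288, 2.152, 0.0]
wrist_force: [0.8, -0.1, -2.1]
width: 0.174
grip_force: 87.9
```

jog_arm --turn '[[0,0,0],[0,0,0],[0,0,0]]' --delta_pos '[[0,0,0.0007],[0,0,0],[0,0,0]]' --gripper '[0.005,0.005,0.005]'

```text
time: 24.3
tool_pos: [0.5205, -0.3372, 0.0295]
tcp_rot: [-2.288, -2.153, 0.0]
wrist_force: [-0.4, -0.1, -1.9]
width: 0.179
grip_force: 87.9
```

jog_arm --turn '[[0,0,0],[0,0,0],[0,0,0]]' --delta_pos '[[0,0,0.0007],[0,0,0],[0,0,0]]' --gripper '[0.005,0.005,0.005]'

```text
time: 24.55
tool_pos: [0.5207, -0.3373, 0.0291]
tcp_rot: [2.288, 2.153, 0.0]
wrist_force: [-1.3, -0.9, 0.1]
width: 0.174
grip_force: 88.0
```

jog_arm --turn '[[0,0,0],[0,0,0],[0,0,0]]' --delta_pos '[[0,0,0.0004],[0,0,0],[0,0,0]]' --gripper '[0.005,0.005,0.005]'

```text
time: 24.8
tool_pos: [0.5206, -0.3373, 0.029]
tcp_rot: [2.288, 2.153, -0.0]
wrist_force: [-2.9, -0.3, 5.4]
width: 0.173
grip_force: 88.5
```

jog_arm --turn '[[0,0,0],[0,0,0],[0,0,0],[0,0,0],[0,0,0],[0,0,0],[0,0,0],[0,0,0],[0,0,0],[0,0,0],[0,0,0]]' --delta_pos '[[0,0,-0.0006],[0,0,0],[0,0,0],[0,0,0],[0,0,0],[0,0,0],[0,0,0],[0,0,0],[0,0,0],[0,0,0],[0,0,0]]' --gripper '[0.005,0.02,0.03,0.04,0.06,0.085,0.085,0.085,0.085,0.085,0.085]'

```text
time: 25.72
tool_pos: [0.5206, -0.3373, 0.0291]
tcp_rot: [2.288, 2.153, -0.0]
wrist_force: [-1.0, -0.1, 0.4]
width: 0.996
grip_force: 0.0
```

jog_arm --turn '[[0,0,0],[0,0,0],[0,0,0],[0,0,0],[0,0,0],[0,0,0],[0,0,0],[0,0,0],[0,0,0],[0,0,0]]' --delta_pos '[[0,0,-0.01],[0,0,-0.02],[0,0,-0.025],[0,0,-0.03],[0,0,-0.03],[0,0,-0.03],[0,0,-0.025],[-0.01,0,0],[0,0,0],[0,0,0]]' --gripper '[0.085,0.085,0.085,0.085,0.085,0.085,0.085,0.085,0.085,0.085]'

```text
time: 26.55
tool_pos: [0.5196, -0.3474, 0.1991]
tcp_rot: [-2.289, -2.152, -0.0]
wrist_force: [-0.4, 0.5, -0.2]
width: 0.998
grip_force: 0.0
```

Run:
```python
from h import *
import pickle
st()
# blade: low-saturation grey in the wrist view near the mat
im,C=cam('wrist'); 
hs=cv2.cvtColor(im,cv2.COLOR_RGB2HSV)
m=((hs[:,:,1]<45)&(hs[:,:,2]>70)).astype(np.uint8); m[215:]=0; m[:,:150]=0;m[:,350:]=0
m=cv2.morphologyEx(m,cv2.MORPH_OPEN,np.ones((3,3)))
ys,xs=np.nonzero(m);P=plane(np.c_[xs,ys],C,.006)[:,:2].astype(np.float32)
r=cv2.minAreaRect(P*1000);print('blade',np.round(r[0],1),np.round(r[1],1),r[2]);print(cv2.boxPoints(r).round(0))
# scene/side comparison before/after: change regions
D=pickle.load(open('d0.pkl','rb'))
for n in('scene','side'):
    a,C=cam(n); d=cv2.absdiff(a,D[n][0]).max(2); d=(cv2.GaussianBlur(d,(5,5),0)>25).astype(np.uint8)
    cs,_=cv2.findContours(d,0,2)
    for c in cs:
        if cv2.contourArea(c)>8:
            M=cv2.boundingRect(c); p=plane([[M[0]+M[2]/2,M[1]+M[3]/2]],C,.02)[0]; print(n,M,p[:2].round(2))
    # cover on the deck: dark brown mask
    h=cv2.cvtColor(a,cv2.COLOR_RGB2HSV); q=((a.max(2)<100)&(h[:,:,0]<12)&(h[:,:,1]>110)).astype(np.uint8)
    cs,_=cv2.findContours(q,0,2)
    for c in cs:
        if cv2.contourArea(c)>100:
            X=plane(c.reshape(-1,2),C,.040)[:,:2].astype(np.float32)
            r=cv2.minAreaRect(X*1000)
            if 400<r[0][0]<650 and -50<r[0][1]<250: print(n,'cover',np.round(r[0],1),np.round(r[1],1),round(r[2],1))
```

```text
26.55 [ 0.5196 -0.3474  0.1991] F [-0.39  0.53 -0.15] M [-0.02  -0.022  0.04 ] yaw 86.46 pitch(x.z) 0.0001 roll(y.z) -0.0001 w 85.2 g 0.0
blade [ 522.  -311.9] [118.   38.1] 87.02587127685547
[[ 500. -370.]
 [ 538. -372.]
 [ 544. -254.]
 [ 506. -252.]]
scene (486, 153, 7, 11) [-0.06  0.44]
scene (254, 152, 258, 81) [0.31 0.19]
scene (402, 142, 19, 12) [0.07 0.18]
scene (411, 118, 13, 5) [-0.08  0.14]
scene (426, 112, 86, 43) [-0.14  0.34]
scene (334, 75, 6, 8) [-0.12 -0.23]
scene (358, 57, 70, 60) [-0.21 -0.02]
scene (421, 50, 12, 19) [-0.49  0.02]
scene (488, 0, 24, 23) [-1.2   0.18]
scene (422, 0, 34, 48) [-0.82 -0.04]
scene (392, 0, 31, 62) [-0.65 -0.14]
scene (267, 0, 14, 14) [-0.45 -0.77]
scene (243, 0, 19, 16) [-0.39 -0.85]
scene (181, 0, 61, 128) [ 0.09 -0.71]
scene cover [523.7  97.9] [55.1 78. ] 86.9
side (85, 348, 16, 36) [-0.13 -0.23]
side (44, 243, 17, 5) [-0.01  0.18]
side (281, 238, 8, 6) [ 0.5  -0.35]
side (291, 236, 7, 10) [ 0.52 -0.37]
side (269, 223, 12, 16) [ 0.51 -0.3 ]
side (165, 155, 87, 73) [ 0.48 -0.02]
side (0, 128, 9, 10) [0.14 0.8 ]
side (0, 119, 5, 6) [0.16 0.87]
side (0, 0, 328, 292) [0.52 0.27]
```

```bash
python3 -c "
from h import *
print(ticket.finish_job())"
```

```text
the job is handed in; nothing more can be done
None
```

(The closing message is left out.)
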